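# Free a locked plate-reader tray with the release rod

## Task

The small white plate reader has lost power with its plate tray locked shut. Pick up the release rod, push its thin end straight into the small round hole in the reader's front until the hidden latch lets go and the tray springs ajar, then put the rod down flat on the bench and draw the tray out by its tab all the way to its stop. Leave the jar, the vial and the amber bottle where they stand.

Things in the scene. Friction and masses are not known exactly. Their poses are not given: they have to be found in the camera images.
- reader: White plate reader, a low box fixed to the bench, 130 deep (x), 260 wide (y), 90 high with its 8 mm feet. Origin: centre of the underside, at bench height. Its -x axis points out of its front (towards the robot), +y to the robot's left, z up; it may be turned. The front face is the plane x = -65 mm: the access hole is in its left part, the tray in the rest.
- hole (a point): Centre of the mouth of the round access hole in the front face: 98 mm left (+y) of the reader's middle, 45 mm above the bench. Axes as the reader's; the hole runs level along +x. 12 mm wide through the 6 mm front, countersunk to 20 mm. 40 mm in from the face hides a sprung plate (34 wide, 36 high): 3 N starts it, the latch lets go at about 5 N, 47 mm in from the face; hard stop at 55 mm in.
- tray (a joint): Tray slide: 0 = shut and latched, 0.08 m = fully out at its stop, along the reader's -x. On release a spring kicks it out to about 0.03 m; from there it slides with about 1.5 N and stays where it is left. While latched it cannot be pulled.
- tab (a point): Centre of the tray's upright grey finger tab; moves with the tray. Tab: 10 mm thick (y), stands out 35 mm along -x from the tray's front panel, 30 high. This point: 45 mm above the bench, 30 mm right (-y) of the reader's middle, 24 mm before the reader's face when shut. Tray front panel: grey, 156 wide, 46 high, 6 thick, top at 65 mm. Axes as the reader's. Grip the tab from above, across y.
- rod: Release rod, about 60 g, lying on the bench: black square handle 80 long, 18 x 18 mm; from its end a round steel shank, 6 mm in diameter, runs 95 mm to a rounded tip. Origin: centre of the handle's underside; x points along the rod to the tip, z up; the rod's axis is 9 mm above the origin. Centre of mass in the handle, about 8 mm ahead of its middle.
- rod_grip (a point): Middle of the handle, on the rod's axis, 9 mm above the bench when lying. Axes as the rod's. Held 180 mm or more above the bench the rod clears the fixed shaker and its plates (165 mm high), which stand behind the rod and left of the reader.
- rod_tip (a point): Outer end of the thin shank, 135 mm from rod_grip along the rod's x axis.
- jar: Bystander: white jar with a screw cap, 41 mm wide, 46 mm high; origin at the centre of its underside.
- vial: Bystander: small white vial with a flip cap, 24 mm wide, 50 mm high; origin at the centre of its underside.
- amber: Bystander: brown bottle, 46 mm wide, 90 mm high; origin at the centre of its underside.

How it is judged:
By the outcome, as a careful person would: the job done as asked, in the order asked, and still so for the second after the job is handed in, with the robot touching nothing.
It also fails if it takes over 70 s, if anything falls off the work surface, if the arm or the gripper's body presses on something with over 40 N, if the wrist force passes 120 N, or if a joint passes its speed limit or range.

## Robot

A 6-joint arm with a two-finger parallel gripper is mounted at the origin on a cart in front of the work surface, level with it; the furniture and walls round the work are solid. World frame = base frame: x ahead of the robot, y to its left, z up, the work surface at z = 0. Lengths are in mm, angles in rad, forces in N, time in s.
With the tool pointing down it reaches from about 325 to 925 mm from the base axis. Payload 3.1 kg.
Tool frame: the origin (TCP) lies on the centre line of the jaws, within the pads' length; the fingertips stand 11 mm ahead of it and the grasp point (between the pads) lies 8 mm behind it (bot.tcp_to_tips is the distance from the TCP to the fingertips, in mm); z points along the fingers, y is the line along which they close (so a half turn about z gives the same grasp; the last joint's range is limited). The gripper opens to 85 mm and grips with 20 to 120 N. Pads are 22 mm wide; open, the fingers measure 114 mm over their backs; the gripper's body (76 mm by 85 mm) begins 54 mm behind the grasp point. The pads swing forward as they close: fully open they stand 13 mm farther back than shut.
Start: joints at [1.048, 0.217, 1.613, -0, 1.311, -0.112], TCP at [249.573, 573.021, 242.3] pointing down, gripper open.
Joint ranges: [-2.75, 2.75], [-0.78, 2.1], [0.31, 2.55], [-1.13, 4.27], [0.13, 2.63], [-2.58, 2.58]. Speed limits (rad/s): [2.79, 2.79, 3.14, 3.14, 3.14, 3.14].

## Interface

Orientations are given as [roll, pitch, yaw] about the fixed x, y, z axes, in that order (R = Rz(yaw) Ry(pitch) Rx(roll)).
In Python, from rig import state, grab_frame, calibration, ticket, finder, bot gives the robot as it stands.
- The arm moves only by the shell command python3 -m handwheel 'ROWS' [OPENING]. ROWS is JSON, a list of rows, each an object of numbers: "tx", "ty", "tz": the shift along the tool's x, y, z in m; "spin": the turn about the tool's z in degrees. A call has 1 to 5 rows; each row is the pose to reach, as a shift and turn from the pose commanded when the call began, along the tool's axes at that moment; what a row does not reach only later rows make up. A row lasts 1/10 s, in which the tool goes at most 50 mm and 8.59 degrees, less where a joint would pass 70% of its speed; a pose out of reach is approached as far as the arm can. A call with a gripper value outside its range is refused whole. OPENING is the finger opening in m, from 0 to 0.0854, set as the call begins (- or left out, the last holds). The fingers move at their own pace and stop on an object; the grip force is fixed at half the most. Time passes only in rows, so rows that repeat a pose let the fingers close. It gives the time, the measured TCP pose, the force, the opening and the grip force at its end, in the units of the state.
- state(): the state, without advancing time (a new reading comes with each control period).
- grab_frame(name): name is "side" or "top"; returns the picture (400x640x3 uint8, red, green, blue); there is no depth.
- calibration(name): a dict with "mtx" (3x3 intrinsics, pixels), "rvec" (rotation vector, rad) and "tvec" (3), from world to camera coordinates, as OpenCV has them. Camera axes: x right, y down, z forward; pixel columns grow to the right and rows downward; lengths in mm; the calibration is good to about 2 mm. A picture is of the moment at which its call begins. calibration takes no time and is no camera call.
- ticket.sign_off(): hands the job in; it is judged then, once.
Trained networks look in the newest picture that a camera, given by its name, has taken for a name from the list of things; names that differ only in an ending like _2 or _b are one class to them, and where a whole thing is asked for, a point or a joint stands for the part that bears it (a point fixed in the world has none). Each returns a list of dicts, best first, with "conf" (0 to 1); they miss things now and then, are a little off and sometimes report something else, mostly with a low value. They report only what shows in the picture. A call takes as long as a camera call.
- finder.find_in(camera, thing): "rect" ([left, top, right, bottom] as shares, 0 to 1, of the picture: columns of its width, rows of its height, round what is visible of it).
The state is a dict: "t": time; "joints": joint angles; "qvel": joint speeds; "effort": joint torques, N m; "eef_pos": TCP position; "eef_rot": TCP orientation; "ft_force": force on the tool from outside, world axes, zero at the start; "ft_torque": the same for the moment, N m; "gripper_width": finger opening in mm; "grip_force": force on a finger pad.
Only numpy, scipy, OpenCV 4.12 (cv2) and the standard library are available. Lean on these libraries where they do the work, as an engineer would, in place of code of your own. Each camera call takes 0.05 s, during which the arm holds its last target. There are 200 camera calls.

## Working session

There is one attempt and no reset: what is moved stays moved. The work goes in short steps, Python scripts to look and compute and a shell command to move; the robot and the scene stay as the last step left them, time stands still between calls to the robot, and variables do not carry over. Pictures are saved under pics/ and viewed, at most 11 in all, crops included, and the job is handed in when it is done.

```bash
mkdir -p pics; ls; cat > h.py <<'E'
import numpy as np, cv2
from rig import state, grab_frame, calibration, ticket, finder, bot
def cam(n):
    c=calibration(n); return [np.array(c[k],float) for k in("mtx","rvec","tvec")]
def proj(n,P):
    m,r,t=cam(n); return cv2.projectPoints(np.array(P,float).reshape(-1,1,3),r,t,m,None)[0].reshape(-1,2)
def ray(n,uv,z):
    m,r,t=cam(n); R=cv2.Rodrigues(r)[0]; o=-R.T@t.ravel()
    d=R.T@np.linalg.inv(m)@np.array([uv[0],uv[1],1.]); return o+d*(z-o[2])/d[2]
def snap(n,f):
    im=grab_frame(n); cv2.imwrite(f,cv2.cvtColor(im,cv2.COLOR_RGB2BGR)); return im
E
python3 - <<'E'
from h import *
for c in("side","top"):
    snap(c,f"pics/{c}0.png")
    m,r,t=cam(c); print(c,(-cv2.Rodrigues(r)[0].T@t.ravel()).round())
    for th in("reader","rod","tab","jar","vial","amber","hole"):
        for d in finder.find_in(c,th)[:2]: print(c,th,round(d["conf"],2),(np.array(d["rect"])*[640,400,640,400]).round(1))
s=state();print(s["eef_pos"],s["eef_rot"],s["t"],s["ft_force"])
E
```

```text
pics
side [ 209. -778.  661.]
side reader 0.7 [391.7 218.6 526.2 347.4]
side rod 0.46 [277.7 170.1 282.  207.5]
side tab 0.78 [404.  262.2 457.6 334.6]
side jar 0.73 [287.5 144.3 298.6 160.8]
side vial 0.47 [265.3 150.3 277.3 170.3]
side amber 0.62 [270.7 120.9 284.9 152.1]
side amber 0.44 [289.5 145.2 298.4 163.4]
side hole 0.81 [389.7 219.6 525.3 344.3]
top [ 388.  -14. 1335.]
top rod 0.55 [235.5 224.4 277.8 234.7]
top tab 0.95 [432.2 169.5 494.9 187. ]
top jar 0.61 [198.8 194.  217.3 211. ]
top jar 0.58 [400.9 120.4 506.4 189. ]
top amber 0.72 [165.1 208.6 187.7 227.1]
top hole 0.83 [396.  121.3 506.6 185.5]
[249.58162138 573.03178522 242.34491211] [ 3.14153806e+00 -2.99487738e-06  2.73078104e+00] 0.8 [ 0.1198516   0.08082286 -0.54598153]
```

View pics/top0.png

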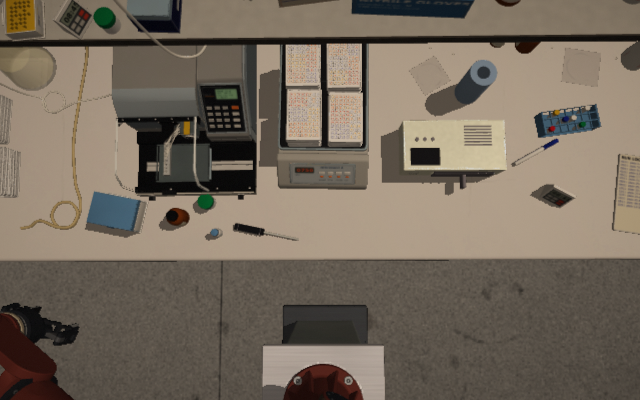

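View pics/side0.png

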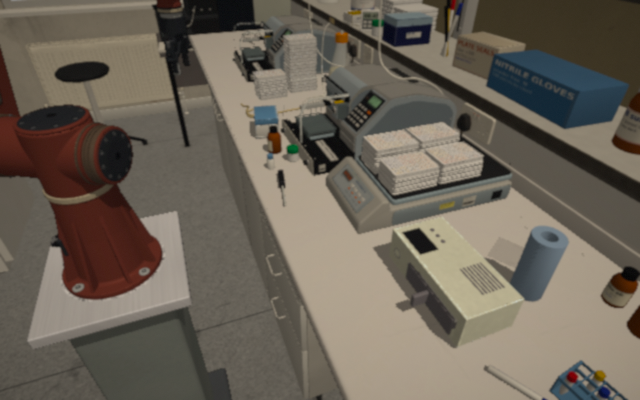

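The top view shows the rod from about (234,227) to its tip at (298,240), the reader at cols 402–507, rows 121–178, and the tab near (463,182). The jar, vial and amber bottle are at (206,202), (215,233) and (177,216). Next I'll take enlarged crops for precision.

```bash
python3 - <<'E'
from h import *
im=cv2.imread("pics/top0.png")
a=cv2.resize(im[215:250,205:305],None,fx=8,fy=8,interpolation=cv2.INTER_CUBIC)
b=cv2.resize(im[115:195,395:515],None,fx=4,fy=4,interpolation=cv2.INTER_CUBIC)
s=cv2.imread("pics/side0.png")
c=cv2.resize(s[215:295,385:465],None,fx=4,fy=4,interpolation=cv2.INTER_CUBIC)
out=np.zeros((600,800,3),np.uint8); out[:280,:800]=a; out[280:600,:480]=b; out[280:600,480:800]=c
cv2.imwrite("pics/crop1.png",out)
# rod by PCA: dark handle
g=cv2.cvtColor(im,cv2.COLOR_BGR2GRAY)
sub=g[218:250,225:305]; print(np.median(sub))
ys,xs=np.nonzero(sub<70); print("dark",xs.min()+225,xs.max()+225,ys.min()+218,ys.max()+218,xs.mean()+225,ys.mean()+218)
# reader mask: yellowish-white top: compare to bench colour
print(im[150,470],im[230,400],im[172,420],im[177,440])
E
```

```text
158.0
dark 234 266 223 235 248.61682242990653 229.07943925233644
[154 188 201] [138 158 176] [57 71 76] [66 77 85]
```

View pics/crop1.png

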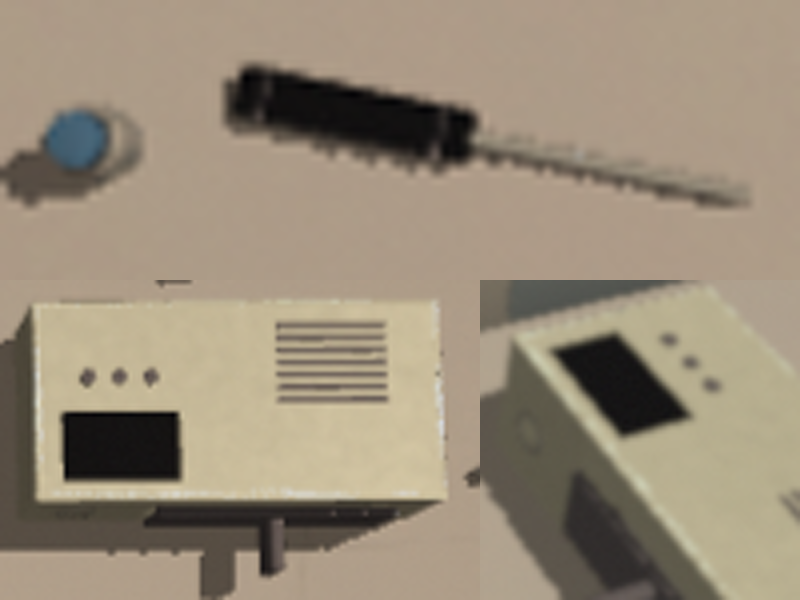

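The crops show these points:
- **Rod:** the shank runs from about (264,232) to the tip at (298,239).
- **Reader:** top corners are near (403,121), (504,120), (506,169.5) and (404,169.5).
- **Hole:** in the side view it is at about (397,253).

I'll fit poses to these.

```bash
python3 - <<'E'
from h import *
from scipy.optimize import least_squares
f=lambda p,s,o,c:(np.array(p)-np.array(c)+.5)/s-.5+np.array(o)
R=lambda a:np.array([[np.cos(a),-np.sin(a),0],[np.sin(a),np.cos(a),0],[0,0,1]])
# rod
b=ray("top",f((474,137),8,(205,215),(0,0)),9);t=ray("top",f((748,196),8,(205,215),(0,0)),7)
h=ray("top",f((240,90),8,(205,215),(0,0)),12)
print("base",b,"tip",t,"len",np.linalg.norm(t-b),"yaw",np.arctan2(*(t-b)[1::-1]),"hend",h,np.linalg.norm(h-t))
u=(t-b)/np.linalg.norm((t-b)[:2]);print("grip from tip",t-135*u,"from base",b-40*u)
# reader
B=[[65,130,90],[65,-130,90],[-65,-130,90],[-65,130,90]]
top=[f(p,4,(395,115),(0,280)) for p in((33,304),(437,301),(446,499),(37,499))]
side=[f(p,4,(385,215),(480,280)) for p in((512,340),(527,432))]; S=[[-65,130,90],[-65,98,45]]
def P(x,B): return np.array(B)@R(x[2]).T+[x[0],x[1],0]
res=lambda x:np.r_[(proj("top",P(x,B))-top).ravel(),(proj("side",P(x,S))-side).ravel()]
for n,fn in(("both",res),("top",lambda x:res(x)[:8])):
    r=least_squares(fn,[600,-200,0]);print(n,r.x,r.fun.round(1)); print("hole",P(r.x,[[-65,98,45]]),"tab",P(r.x,[[-89,-30,45]]))
E
```

```text
base [447.5220039  156.50660204   9.        ] tip [427.47166256  64.99362915   7.        ] len 93.70507134717313 yaw -1.786486444220974 hend [463.48048991 234.58577416  12.        ] 173.4448941273332
grip from tip [456.36457935 196.86553426   9.8820374 ] from base [456.08286814 195.57975911   9.85393701]
both [ 6.62606285e+02 -3.38409453e+02 -1.55895412e-03] [-0.2 -0.4  0.6 -0.4  0.8  0.2 -0.   0.8 -0.6 -1.3  0.5 -0.2]
hole [[ 597.75914146 -240.30823985   45.        ]] tab [[ 573.55962458 -368.27066942   45.        ]]
top [ 6.62731391e+02 -3.37724081e+02 -4.16224794e-03] [-0.4 -0.6  0.4 -0.3  0.4  0.3 -0.4  0.6]
hole [[ 598.139853   -239.45438475   45.        ]] tab [[ 573.6072947  -367.35338234   45.        ]]
```

```bash
cat >> h.py <<'E'
from scipy.spatial.transform import Rotation as Ro
def go(x,y,z,yaw):
    s=state(); R=Ro.from_euler("xyz",s["eef_rot"]); d=R.inv().apply(np.array([x,y,z])-s["eef_pos"])/1000
    sp=-np.degrees((yaw-s["eef_rot"][2]+np.pi)%(2*np.pi)-np.pi)
    print("t",round(s["t"],2),"pos",np.round(s["eef_pos"],1),"rot",np.round(s["eef_rot"],3),"q",np.round(s["joints"],2),"F",np.round(s["ft_force"],1),"w",round(s["gripper_width"],1))
    print("-> tx %.4f ty %.4f tz %.4f spin %.2f"%(*d,sp))
E
python3 -c "
from h import *
print(bot.tcp_to_tips)
go(456,196,120,1.355)"
```

```text
11.0
t 0.8 pos [249.6 573.  242.3] rot [ 3.142 -0.     2.731] q [ 1.05  0.22  1.61  0.    1.31 -0.11] F [ 0.1  0.1 -0.5] w 85.3
-> tx -0.3398 ty -0.2632 tz 0.1223 spin 78.83
```

```bash
python3 -m handwheel '[{"tx":-0.034,"ty":-0.026,"tz":0,"spin":8},{"tx":-0.068,"ty":-0.052,"tz":0,"spin":16},{"tx":-0.102,"ty":-0.078,"tz":0,"spin":24},{"tx":-0.136,"ty":-0.104,"tz":0,"spin":32},{"tx":-0.17,"ty":-0.13,"tz":0,"spin":40}]' 0.05; python3 -c "
from h import *
go(456,196,120,1.355)"
```

```text
t: 1.3
eef_pos: [354.1, 384.6, 242.5]
eef_rot: [3.141, -0.0, 2.027]
ft_force: [0.8, 0.1, 0.4]
gripper_width: 50.3
grip_force: 0.0
t 1.3 pos [354.1 384.6 242.5] rot [ 3.141 -0.     2.027] q [ 0.69 -0.    1.85 -0.    1.29  0.24] F [0.8 0.1 0.4] w 50.3
-> tx -0.2142 ty 0.0082 tz 0.1225 spin 38.53
```

```bash
python3 -m handwheel '[{"tx":-0.043,"ty":0.002,"tz":0.024,"spin":7.7},{"tx":-0.086,"ty":0.004,"tz":0.048,"spin":15.4},{"tx":-0.129,"ty":0.005,"tz":0.072,"spin":23.1},{"tx":-0.172,"ty":0.007,"tz":0.096,"spin":30.8},{"tx":-0.214,"ty":0.008,"tz":0.122,"spin":38.5}]' 0.05; python3 -m handwheel '[{},{"tz":0}]'; python3 - <<'E'
from h import *
go(456,196,13,1.355)
im=snap("top","pics/t2.png");s=snap("side","pics/s2.png")
a=cv2.resize(im[190:260,195:305],None,fx=4,fy=4);b=cv2.resize(s[120:220,240:340],None,fx=3,fy=3)
o=np.zeros((300,740,3),np.uint8);o[:280,:440]=a;o[:,440:]=b;cv2.imwrite("pics/c2.png",o[...,::-1])
E
```

```text
t: 1.8
eef_pos: [457.3, 196.5, 120.2]
eef_rot: [3.139, -0.001, 1.355]
ft_force: [0.2, 1.1, 0.6]
gripper_width: 50.2
grip_force: 0.0
t 1.8 pos [457.3 196.5 120.2] rot [ 3.139e+00 -1.000e-03  1.355e+00] q [0.26 0.09 2.01 0.   1.04 0.48] F [0.2 1.1 0.6] w 50.2
-> tx -0.0009 ty -0.0014 tz 0.1072 spin 0.01invalid input
```

View pics/c2.png

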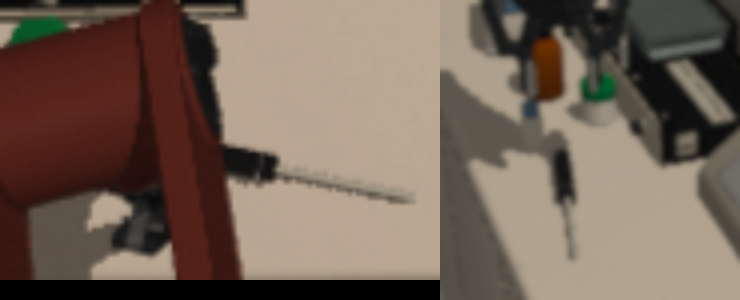

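The gripper hangs over the handle, and the rod still lies free below it. I'll descend.

```bash
python3 -m handwheel '[{"tx":-0.001,"ty":-0.001,"tz":0.03},{"tx":-0.001,"ty":-0.001,"tz":0.06},{"tx":-0.001,"ty":-0.001,"tz":0.085},{"tx":-0.001,"ty":-0.001,"tz":0.1},{"tx":-0.001,"ty":-0.001,"tz":0.107}]' 0.05; python3 -m handwheel '[{"tz":0},{"tz":0},{"tz":0},{"tz":0},{"tz":0}]' 0.005;python3 -m handwheel '[{"tz":-0.005},{"tz":-0.01},{"tz":-0.02},{"tz":-0.03},{"tz":-0.04}]' 0.005
```

```text
invalid input
invalid input
invalid input
```

```bash
python3 -m handwheel '[{"tx":-0.001,"ty":-0.001,"tz":0.03,"spin":0},{"tx":-0.001,"ty":-0.001,"tz":0.06,"spin":0},{"tx":-0.001,"ty":-0.001,"tz":0.085,"spin":0},{"tx":-0.001,"ty":-0.001,"tz":0.1,"spin":0},{"tx":-0.001,"ty":-0.001,"tz":0.107,"spin":0}]' 0.05; python3 -m handwheel '[{"tx":0,"ty":0,"tz":0,"spin":0},{"tx":0,"ty":0,"tz":0,"spin":0},{"tx":0,"ty":0,"tz":0,"spin":0},{"tx":0,"ty":0,"tz":0,"spin":0},{"tx":0,"ty":0,"tz":0,"spin":0}]' 0.005
```

```text
t: 2.4
eef_pos: [453.7, 197.6, 12.1]
eef_rot: [-3.139, 0.001, 1.362]
ft_force: [0.3, -0.2, 0.1]
gripper_width: 49.8
grip_force: 0.0
t: 2.9
eef_pos: [456.2, 197.7, 14.7]
eef_rot: [3.139, -0.002, 1.361]
ft_force: [-0.4, 1.0, 4.8]
gripper_width: 16.2
grip_force: 61.7
```

```bash
python3 -m handwheel '[{"tx":0,"ty":0,"tz":-0.015,"spin":0},{"tx":0,"ty":0,"tz":-0.05,"spin":0},{"tx":0,"ty":0,"tz":-0.09,"spin":0},{"tx":0,"ty":0,"tz":-0.135,"spin":0},{"tx":0,"ty":0,"tz":-0.18,"spin":0}]' 0.005; python3 -m handwheel '[{"tx":0,"ty":0,"tz":-0.02,"spin":0},{"tx":0,"ty":0,"tz":-0.02,"spin":0},{"tx":0,"ty":0,"tz":-0.02,"spin":0}]' 0.005; python3 - <<'E'
from h import *
go(440,-240,213,3.1416)
im=snap("top","pics/t3.png");s=snap("side","pics/s3.png")
a=cv2.resize(im[190:270,195:305],None,fx=4,fy=4);b=cv2.resize(s[60:200,240:340],None,fx=3,fy=3)
o=np.zeros((420,740,3),np.uint8);o[:320,:440]=a;o[:,440:]=b;cv2.imwrite("pics/c3.png",o[...,::-1])
E
```

```text
t: 3.4
eef_pos: [453.9, 196.8, 194.4]
eef_rot: [-3.14, 0.001, 1.361]
ft_force: [0.9, 0.7, -0.5]
gripper_width: 16.0
grip_force: 61.0
t: 3.7
eef_pos: [454.3, 196.9, 212.6]
eef_rot: [-3.141, 0.0, 1.361]
ft_force: [-0.3, -0.6, -0.4]
gripper_width: 16.3
grip_force: 61.0
t 3.7 pos [454.3 196.9 212.6] rot [-3.141  0.     1.361] q [ 0.27 -0.03  1.94 -0.    1.23  0.48] F [-0.3 -0.6 -0.4] w 16.3
-> tx -0.4303 ty 0.0772 tz -0.0003 spin -102.04
```

View pics/c3.png

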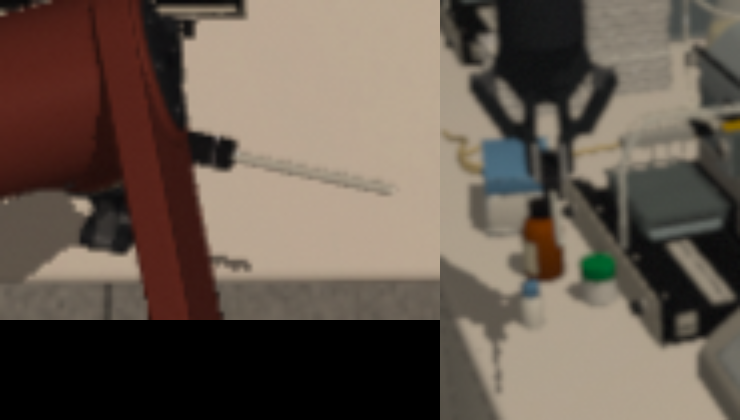

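The rod is held level with its tip free.

```bash
python3 -m handwheel '[{"tx":-0.029,"ty":0.005,"tz":0,"spin":-6.8},{"tx":-0.058,"ty":0.010,"tz":0,"spin":-13.6},{"tx":-0.086,"ty":0.015,"tz":0,"spin":-20.4},{"tx":-0.115,"ty":0.02,"tz":0,"spin":-27.2},{"tx":-0.143,"ty":0.026,"tz":0,"spin":-34}]' 0.005; python3 -c "
from h import *
go(440,-240,213,3.1416)"
```

```text
t: 4.3
eef_pos: [448.5, 50.8, 210.5]
eef_rot: [-3.137, -0.002, 1.959]
ft_force: [0.5, -0.1, -1.8]
gripper_width: 16.2
grip_force: 61.0
t 4.3 pos [448.5  50.8 210.5] rot [-3.137e+00 -2.000e-03  1.959e+00] q [-0.04 -0.13  2.04 -0.    1.24 -0.43] F [ 0.5 -0.1 -1.8] w 16.2
-> tx -0.2660 ty -0.1180 tz -0.0025 spin -67.75
```

```bash
python3 -m handwheel '[{"tx":-0.027,"ty":-0.012,"tz":0,"spin":-6.8},{"tx":-0.053,"ty":-0.024,"tz":0,"spin":-13.6},{"tx":-0.08,"ty":-0.035,"tz":0,"spin":-20.4},{"tx":-0.106,"ty":-0.047,"tz":0,"spin":-27.2},{"tx":-0.133,"ty":-0.059,"tz":0,"spin":-34}]' 0.005; python3 -c "
from h import *
go(440,-240,213,3.1416)"
```

```text
t: 4.8
eef_pos: [443.7, -94.1, 210.5]
eef_rot: [-3.14, -0.005, 2.552]
ft_force: [-0.4, 0.1, -1.7]
gripper_width: 16.2
grip_force: 61.0
t 4.8 pos [443.7 -94.1 210.5] rot [-3.14  -0.005  2.552] q [-0.36 -0.13  2.03  0.    1.24 -1.35] F [-0.4  0.1 -1.7] w 16.2
-> tx -0.0780 ty -0.1234 tz -0.0027 spin -33.75
```

```bash
python3 -m handwheel '[{"tx":-0.016,"ty":-0.025,"tz":0,"spin":-6.8},{"tx":-0.031,"ty":-0.049,"tz":0,"spin":-13.6},{"tx":-0.047,"ty":-0.074,"tz":0,"spin":-20.4},{"tx":-0.062,"ty":-0.099,"tz":0,"spin":-27.2},{"tx":-0.078,"ty":-0.123,"tz":0,"spin":-33.8}]' 0.005; python3 -m handwheel '[{"tx":0,"ty":0,"tz":0.03,"spin":0},{"tx":0,"ty":0,"tz":0.06,"spin":0},{"tx":0,"ty":0,"tz":0.09,"spin":0},{"tx":0,"ty":0,"tz":0.12,"spin":0},{"tx":0,"ty":0,"tz":0.12,"spin":0}]' 0.005; python3 - <<'E'
from h import *
go(440,-240,49,3.1416)
im=snap("top","pics/t4.png");s=snap("side","pics/s4.png")
a=cv2.resize(im[130:230,390:490],None,fx=4,fy=4);b=cv2.resize(s[180:280,330:430],None,fx=4,fy=4)
cv2.imwrite("pics/c4.png",np.hstack([a,b])[...,::-1])
E
```

```text
t: 5.3
eef_pos: [439.6, -239.3, 210.3]
eef_rot: [3.138, -0.004, -3.141]
ft_force: [0.2, -0.2, -1.6]
gripper_width: 16.5
grip_force: 61.0
t: 5.8
eef_pos: [435.8, -235.3, 86.3]
eef_rot: [3.132, -0.013, 3.137]
ft_force: [-0.5, 0.5, -0.8]
gripper_width: 16.3
grip_force: 60.9
t 5.8 pos [ 435.8 -235.3   86.3] rot [ 3.132 -0.013  3.137] q [-0.64  0.15  2.02 -0.    0.99 -2.2 ] F [-0.5  0.5 -0.8] w 16.3
-> tx -0.0047 ty -0.0050 tz 0.0372 spin -0.25
```

View pics/c4.png

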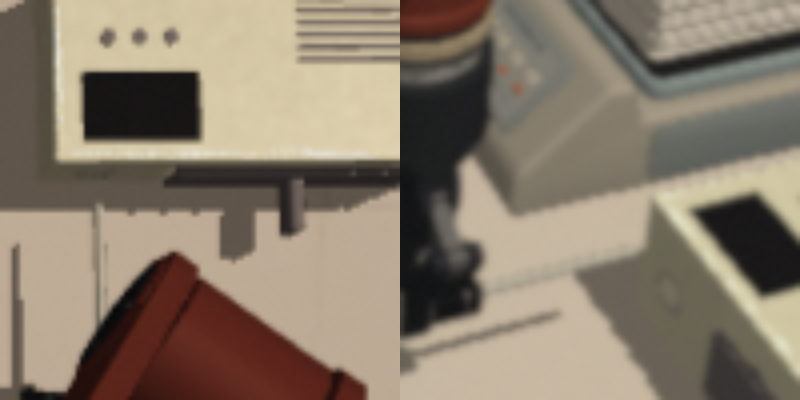

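The top view shows the rod tip at about (414,181), pointing at the reader's front. The side view shows the tip at about (391,243). I'll triangulate it after settling.

```bash
python3 -m handwheel '[{"tx":0,"ty":0,"tz":0,"spin":0},{"tx":0,"ty":0,"tz":0,"spin":0},{"tx":0,"ty":0,"tz":0,"spin":0}]' 0.005;  python3 - <<'E'
from h import *
go(440,-240,49,3.1416)
im=snap("top","pics/t5.png");s=snap("side","pics/s5.png")
a=cv2.resize(im[165:205,400:440],None,fx=10,fy=10,interpolation=2);b=cv2.resize(s[225:265,370:410],None,fx=10,fy=10,interpolation=2)
cv2.imwrite("pics/c5.png",np.hstack([a,b])[...,::-1])
E
```

```text
t: 6.2
eef_pos: [442.3, -239.8, 94.9]
eef_rot: [-3.14, 0.003, 3.138]
ft_force: [0.1, 0.3, -0.4]
gripper_width: 16.3
grip_force: 61.0
t 6.2 pos [ 442.3 -239.8   94.9] rot [-3.140e+00  3.000e-03  3.138e+00] q [-0.64  0.14  2.01  0.    0.99 -2.2 ] F [ 0.1  0.3 -0.4] w 16.3
-> tx 0.0025 ty -0.0001 tz 0.0459 spin -0.23
```

View pics/c5.png

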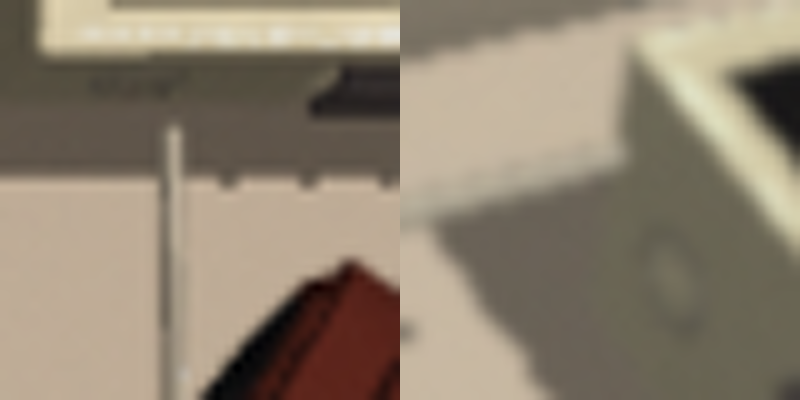

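The top view shows the tip at (417,177.4) and the hole's countersink as a dark smear centred near col 413.5, row 172.7. The side view shows the tip at (391.8,240) and the hole at (396.7,252.7).

```bash
python3 - <<'E'
from h import *
from scipy.optimize import least_squares
g=lambda a:least_squares(lambda X:np.r_[proj("top",X)[0]-a[0],proj("side",X)[0]-a[1]],[570,-240,60])
for n,a in(("tip",((416.9,177.4),(391.8,240))),("hole",((413.6,172.7),(396.7,252.7)))):
    r=g(np.array(a)); print(n,r.x.round(1),r.fun.round(1))
for z in(85,90): print(z,ray("top",(416.9,177.4),z),ray("top",(416.9,202.5),z))
print("hole top",ray("top",(413.6,172.7),45),proj("top",[[598,-240,45],[598,-240,55],[598,-230,45]]),proj("side",[[598,-240,45]]))
go(442,-240,49,3.1416)
E
```

```text
tip [ 579.2 -241.    88.9] [-0.  0.  0. -0.]
hole [ 597.9 -240.5   44.5] [-0.1  0.2  0.2 -0. ]
85 [ 579.76888837 -241.75283325   85.        ] [ 515.66668006 -239.97317112   85.        ]
90 [ 579.00363816 -240.84115814   90.        ] [ 515.15784715 -239.0686149    90.        ]
hole top [ 598.42885856 -240.75208032   45.        ] [[413.31725704 172.86333518]
 [413.97499374 172.24285077]
 [409.49949029 172.89002163]] [[396.87724097 252.34199953]]
t 6.3 pos [ 441.9 -239.5   94.4] rot [-3.140e+00  2.000e-03  3.138e+00] q [-0.64  0.14  2.01 -0.    0.99 -2.2 ] F [ 0.1 -1.3 -0.7] w 16.3
-> tx 0.0000 ty -0.0004 tz 0.0454 spin -0.23
```

```bash
python3 -m handwheel '[{"tx":0,"ty":0,"tz":0.01,"spin":0},{"tx":0,"ty":-0.001,"tz":0.022,"spin":-0.5},{"tx":0,"ty":-0.002,"tz":0.034,"spin":-1},{"tx":0,"ty":-0.0026,"tz":0.042,"spin":-1.3},{"tx":0,"ty":-0.0026,"tz":0.0445,"spin":-1.3}]' 0.005; python3 -m handwheel '[{"tx":0,"ty":0,"tz":0,"spin":0},{"tx":0,"ty":0,"tz":0,"spin":0},{"tx":0,"ty":0,"tz":0,"spin":0},{"tx":0,"ty":0,"tz":0,"spin":0},{"tx":0,"ty":0,"tz":0,"spin":0}]' 0.005;  python3 - <<'E'
from h import *
go(442,-242,50,3.16)
im=snap("top","pics/t6.png");s=snap("side","pics/s6.png")
a=cv2.resize(im[165:205,400:440],None,fx=10,fy=10,interpolation=2);b=cv2.resize(s[235:275,370:410],None,fx=10,fy=10,interpolation=2)
cv2.imwrite("pics/c6.png",np.hstack([a,b])[...,::-1])
E
```

```text
t: 6.8
eef_pos: [440.0, -240.9, 46.7]
eef_rot: [3.139, -0.003, -3.123]
ft_force: [0.8, 0.2, -1.1]
gripper_width: 16.3
grip_force: 61.0
t: 7.3
eef_pos: [441.5, -241.9, 49.2]
eef_rot: [-3.141, 0.001, -3.123]
ft_force: [-0.1, 0.5, -0.9]
gripper_width: 16.3
grip_force: 61.0
t 7.3 pos [ 441.5 -241.9   49.2] rot [-3.141e+00  1.000e-03 -3.123e+00] q [-0.64  0.22  2.02 -0.    0.9  -2.23] F [-0.1  0.5 -0.9] w 16.3
-> tx -0.0005 ty -0.0001 tz -0.0008 spin 0.01
```

View pics/c6.png

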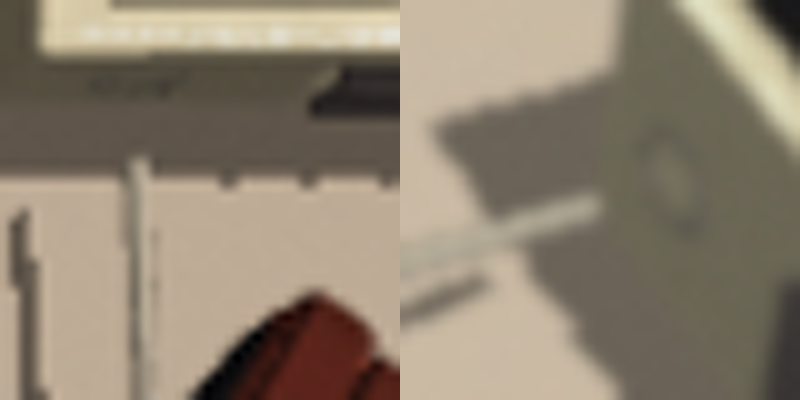

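The tip shows at (413.6,180.6) in the top view and (389.3,254.9) in the side view, aligned with the hole at col 413.6.

```bash
python3 - <<'E'
from h import *
from scipy.optimize import least_squares
r=least_squares(lambda X:np.r_[proj("top",X)[0]-(413.55,180.5),proj("side",X)[0]-(389.4,254.8)],[570,-240,60]); print(r.x,r.fun)
print(ray("top",(413.5,180.5),44),ray("top",(413.6,202.5),44))
E
```

```text
[ 578.39469391 -240.40367371   44.52423901] [ 0.09222822 -0.22247663 -0.20078724  0.02790535]
[ 577.88482413 -240.10777459   44.        ] [ 519.89228741 -238.80497939   44.        ]
```

```bash
python3 -m handwheel '[{"tx":-0.008,"ty":0,"tz":0,"spin":0},{"tx":-0.016,"ty":-0.0003,"tz":0,"spin":0},{"tx":-0.022,"ty":-0.0004,"tz":0,"spin":0},{"tx":-0.028,"ty":-0.0005,"tz":0,"spin":0},{"tx":-0.034,"ty":-0.0006,"tz":0,"spin":0}]' 0.005; python3 -m handwheel '[{"tx":-0.004,"ty":0,"tz":0,"spin":0},{"tx":-0.008,"ty":-0.0001,"tz":0,"spin":0},{"tx":-0.012,"ty":-0.0002,"tz":0,"spin":0},{"tx":-0.016,"ty":-0.0003,"tz":0,"spin":0},{"tx":-0.02,"ty":-0.0004,"tz":0,"spin":0}]' 0.005
```

```text
t: 7.9
eef_pos: [476.0, -241.6, 48.8]
eef_rot: [-3.142, 0.0, -3.123]
ft_force: [-0.2, 0.3, -0.6]
gripper_width: 16.6
grip_force: 61.0
t: 8.4
eef_pos: [495.5, -241.7, 48.8]
eef_rot: [3.142, -0.0, -3.123]
ft_force: [0.3, 0.3, -1.0]
gripper_width: 16.1
grip_force: 61.0
```

```bash
python3 -m handwheel '[{"tx":-0.002,"ty":0,"tz":0,"spin":0},{"tx":-0.004,"ty":0,"tz":0,"spin":0},{"tx":-0.006,"ty":0,"tz":0,"spin":0},{"tx":-0.008,"ty":0,"tz":0,"spin":0},{"tx":-0.01,"ty":-0.0002,"tz":0,"spin":0}]' 0.005; python3 -m handwheel '[{"tx":-0.002,"ty":0,"tz":0,"spin":0},{"tx":-0.004,"ty":0,"tz":0,"spin":0},{"tx":-0.004,"ty":0,"tz":0,"spin":0},{"tx":-0.004,"ty":0,"tz":0,"spin":0}]' 0.005;  python3 - <<'E'
from h import *
grab_frame("top");print([(d["conf"],(np.array(d["rect"])*[640,400,640,400]).round(1)) for d in finder.find_in("top","tab")])
E
```

```text
t: 8.9
eef_pos: [502.4, -241.2, 47.8]
eef_rot: [3.14, -0.007, -3.123]
ft_force: [-8.6, -1.2, 1.1]
gripper_width: 16.3
grip_force: 61.2
t: 9.3
eef_pos: [507.7, -241.4, 48.2]
eef_rot: [3.14, -0.003, -3.123]
ft_force: [-4.8, -0.5, 0.3]
gripper_width: 16.7
grip_force: 61.1
[]
```

```bash
python3 -m handwheel '[{"tx":-0.001,"ty":0,"tz":0,"spin":0},{"tx":-0.002,"ty":0,"tz":0,"spin":0},{"tx":-0.003,"ty":0,"tz":0,"spin":0},{"tx":-0.003,"ty":0,"tz":0,"spin":0},{"tx":-0.003,"ty":0,"tz":0,"spin":0}]' 0.005;  python3 - <<'E'
from h import *
im=snap("top","pics/t7.png");s=snap("side","pics/s7.png")
print([(d["conf"],(np.array(d["rect"])*[640,400,640,400]).round(1)) for d in finder.find_in("side","tab")])
a=cv2.resize(im[115:215,395:515],None,fx=3,fy=3);b=cv2.resize(s[215:315,350:470],None,fx=3,fy=3)
cv2.imwrite("pics/c7.png",np.hstack([a,b])[...,::-1])
E
```

```text
t: 9.9
eef_pos: [511.5, -241.4, 48.4]
eef_rot: [3.141, -0.002, -3.123]
ft_force: [-6.2, 0.6, -0.8]
gripper_width: 16.4
grip_force: 61.1
[(0.6, array([393.7, 266.9, 456. , 337.2]))]
```

View pics/c7.png

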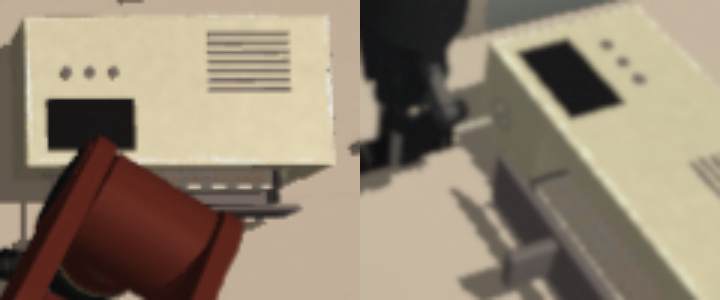

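The tray is ajar: panel and tab now stand out from the front in both views. I'll withdraw the rod straight back.

```bash
python3 -m handwheel '[{"tx":0.01,"ty":0.0002,"tz":0,"spin":0},{"tx":0.025,"ty":0.0005,"tz":0,"spin":0},{"tx":0.04,"ty":0.0007,"tz":0,"spin":0},{"tx":0.055,"ty":0.001,"tz":0,"spin":0},{"tx":0.07,"ty":0.0013,"tz":0,"spin":0}]' 0.005; python3 -m handwheel '[{"tx":0.004,"ty":0,"tz":0,"spin":0},{"tx":0.004,"ty":0.02,"tz":0,"spin":0},{"tx":0.004,"ty":0.04,"tz":0,"spin":0},{"tx":-0.002,"ty":0.06,"tz":0,"spin":0},{"tx":-0.006,"ty":0.06,"tz":0.01,"spin":0}]' 0.005;  python3 - <<'E'
from h import *
go(450,-180,13.5,-3.123)
for y in(-100,-180,-360): print(proj("top",[[375,y,0],[385,y,0]]).round(1))
im=cv2.imread("pics/top0.png"); print([[int(v) for v in im[252:268,c].mean(1)] for c in (380,400,440)])
E
```

```text
t: 10.55
eef_pos: [443.3, -242.1, 49.6]
eef_rot: [-3.14, 0.004, -3.123]
ft_force: [0.1, 0.3, -0.6]
gripper_width: 16.1
grip_force: 61.0
t: 11.05
eef_pos: [449.4, -180.6, 40.0]
eef_rot: [-3.14, 0.005, -3.121]
ft_force: [1.0, -1.4, -1.2]
gripper_width: 16.1
grip_force: 61.0
t 11.05 pos [ 449.4 -180.6   40. ] rot [-3.14   0.005 -3.121] q [-0.53  0.2   2.07  0.    0.87 -2.12] F [ 1.  -1.4 -1.2] w 16.1
-> tx -0.0005 ty 0.0006 tz 0.0266 spin 0.10
[[360.  258.6]
 [360.  254.8]]
[[390.1 258.4]
 [390.  254.7]]
[[457.9 258.1]
 [457.8 254.3]]
[[156, 155, 155, 156, 155, 150, 136, 102, 63, 89, 92, 90, 87, 90, 90, 89], [156, 156, 156, 156, 154, 150, 135, 94, 56, 82, 84, 84, 89, 94, 93, 88], [154, 155, 155, 154, 153, 148, 132, 91, 45, 83, 86, 86, 86, 91, 90, 88]]
```

```bash
python3 -m handwheel '[{"tx":0,"ty":0,"tz":0.006,"spin":0},{"tx":0,"ty":0,"tz":0.012,"spin":0},{"tx":0,"ty":0,"tz":0.018,"spin":0},{"tx":0,"ty":0,"tz":0.022,"spin":0},{"tx":0,"ty":0,"tz":0.023,"spin":0}]' 0.005; python3 -m handwheel '[{"tx":0,"ty":0,"tz":0,"spin":0},{"tx":0,"ty":0,"tz":0,"spin":0},{"tx":0,"ty":0,"tz":0.001,"spin":0},{"tx":0,"ty":0,"tz":0.002,"spin":0},{"tx":0,"ty":0,"tz":0.002,"spin":0}]' 0.005
```

```text
t: 11.55
eef_pos: [446.6, -181.6, 15.0]
eef_rot: [3.141, -0.001, -3.124]
ft_force: [0.0, 0.2, -0.8]
gripper_width: 16.3
grip_force: 61.0
t: 12.05
eef_pos: [447.5, -181.7, 14.7]
eef_rot: [-3.141, 0.0, -3.123]
ft_force: [-2.1, 0.7, 5.8]
gripper_width: 16.3
grip_force: 61.7
```

Bench contact at about 6 N, so I'll open and rise.

```bash
python3 -m handwheel '[{"tx":0,"ty":0,"tz":0,"spin":0},{"tx":0,"ty":0,"tz":0,"spin":0},{"tx":0,"ty":0,"tz":0,"spin":0},{"tx":0,"ty":0,"tz":0,"spin":0}]' 0.05; python3 -m handwheel '[{"tx":0,"ty":0,"tz":-0.01,"spin":0},{"tx":0,"ty":0,"tz":-0.03,"spin":0},{"tx":0,"ty":0,"tz":-0.06,"spin":0},{"tx":0,"ty":0,"tz":-0.09,"spin":0},{"tx":0,"ty":0,"tz":-0.12,"spin":0}]' 0.05; python3 - <<'E'
from h import *
go(540,-368,140,-3.1416)
s=snap("side","pics/s8.png");t=snap("top","pics/t8.png")
for c in("side","top"):
  for th in("rod","tab"): print(c,th,[(round(d["conf"],2),(np.array(d["rect"])*[640,400,640,400]).round(1)) for d in finder.find_in(c,th)])
print(proj("side",[[447,-181,9],[582,-181,9],[544,-368,45],[526,-368,60],[560,-368,60]]),proj("top",[[447,-181,9],[582,-181,9],[544,-368,45],[526,-368,60],[560,-368,60]]))
cv2.imwrite("pics/c8.png",np.hstack([cv2.resize(t[120:260,370:510],None,fx=2.8,fy=2.8),cv2.resize(s[200:340,330:470],None,fx=2.8,fy=2.8)])[...,::-1])
E
```

```text
t: 12.45
eef_pos: [447.1, -181.4, 13.7]
eef_rot: [3.142, -0.0, -3.123]
ft_force: [0.1, -0.3, 0.0]
gripper_width: 49.7
grip_force: 0.0
t: 12.95
eef_pos: [447.0, -181.4, 135.5]
eef_rot: [-3.141, 0.0, -3.123]
ft_force: [0.2, 0.2, 0.2]
gripper_width: 49.7
grip_force: 0.0
t 12.95 pos [ 447.  -181.4  135.5] rot [-3.141  0.    -3.123] q [-0.53  0.04  2.03  0.    1.07 -2.12] F [0.2 0.2 0.2] w 49.7
-> tx -0.0895 ty -0.1883 tz -0.0044 spin 1.07
side rod [(0.64, array([311.2, 252.1, 358.9, 272.7])), (0.49, array([388.8, 217.1, 525.2, 344.7]))]
side tab [(0.62, array([393.5, 267.3, 457.1, 339.9]))]
top rod []
top tab []
[[324.17541745 263.50278729]
 [376.8565858  248.87287116]
 [405.55030045 302.0825176 ]
 [398.37683531 299.6685752 ]
 [413.71652003 294.65547642]] [[390.32029242 231.20851713]
 [389.24542069 181.03893039]
 [463.05930451 192.96314655]
 [464.9097647  199.19473349]
 [464.39179673 186.10921489]]
```

View pics/c8.png

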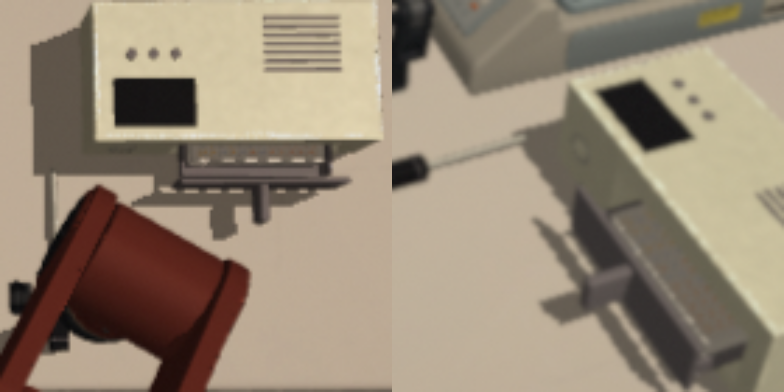

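The rod lies flat on the bench clear of the tray's path. In the top view the tab spans rows 186–199 at col ~463, which matches the predicted tab at (544,−367).

```bash
python3 -m handwheel '[{"tx":-0.02,"ty":-0.04,"tz":0,"spin":0.3},{"tx":-0.04,"ty":-0.08,"tz":0,"spin":0.6},{"tx":-0.06,"ty":-0.12,"tz":0,"spin":1},{"tx":-0.08,"ty":-0.16,"tz":0,"spin":1.1},{"tx":-0.0905,"ty":-0.1863,"tz":0,"spin":1.1}]' 0.05; python3 -m handwheel '[{"tx":0,"ty":0,"tz":0.02,"spin":0},{"tx":0,"ty":0,"tz":0.04,"spin":0},{"tx":0,"ty":0,"tz":0.06,"spin":0},{"tx":0,"ty":0,"tz":0.08,"spin":0},{"tx":0,"ty":0,"tz":0.095,"spin":0}]' 0.05;python3 -m handwheel '[{"tx":0,"ty":0,"tz":0,"spin":0},{"tx":0,"ty":0,"tz":0,"spin":0},{"tx":0,"ty":0,"tz":0,"spin":0},{"tx":0,"ty":0,"tz":0,"spin":0},{"tx":0,"ty":0,"tz":0,"spin":0}]' 0.002
```

```text
t: 13.75
eef_pos: [541.3, -368.1, 131.5]
eef_rot: [3.14, -0.002, 3.14]
ft_force: [0.5, 0.8, 0.3]
gripper_width: 50.0
grip_force: 0.0
t: 14.25
eef_pos: [539.1, -364.5, 34.8]
eef_rot: [3.138, -0.005, 3.141]
ft_force: [-0.1, -0.2, -0.8]
gripper_width: 50.2
grip_force: 0.0
t: 14.75
eef_pos: [541.6, -368.1, 39.6]
eef_rot: [-3.138, 0.002, 3.141]
ft_force: [1.2, -4.4, -6.3]
gripper_width: 9.1
grip_force: 61.4
```

```bash
python3 -m handwheel '[{"tx":0.006,"ty":0,"tz":0,"spin":0},{"tx":0.014,"ty":0,"tz":0,"spin":0},{"tx":0.022,"ty":0,"tz":0,"spin":0},{"tx":0.03,"ty":0,"tz":0,"spin":0},{"tx":0.038,"ty":0,"tz":0,"spin":0}]' 0.002; python3 -m handwheel '[{"tx":0.002,"ty":0,"tz":0,"spin":0},{"tx":0.004,"ty":0,"tz":0,"spin":0},{"tx":0.006,"ty":0,"tz":0,"spin":0},{"tx":0.008,"ty":0,"tz":0,"spin":0},{"tx":0.009,"ty":0,"tz":0,"spin":0}]' 0.002;python3 -m handwheel '[{"tx":0.001,"ty":0,"tz":0,"spin":0},{"tx":0.002,"ty":0,"tz":0,"spin":0},{"tx":0.002,"ty":0,"tz":0,"spin":0}]' 0.002
```

```text
t: 15.25
eef_pos: [503.7, -368.0, 39.6]
eef_rot: [-3.137, 0.003, 3.141]
ft_force: [2.2, -5.9, -7.1]
gripper_width: 8.9
grip_force: 61.2
t: 15.75
eef_pos: [494.6, -368.0, 39.6]
eef_rot: [-3.138, 0.002, 3.14]
ft_force: [1.9, -5.5, -6.1]
gripper_width: 8.8
grip_force: 61.3
t: 16.05
eef_pos: [492.5, -368.0, 39.6]
eef_rot: [-3.138, 0.002, 3.141]
ft_force: [1.1, -5.2, -5.4]
gripper_width: 9.4
grip_force: 61.3
```

```bash
python3 -m handwheel '[{"tx":0.001,"ty":0,"tz":0,"spin":0},{"tx":0.002,"ty":0,"tz":0,"spin":0},{"tx":0.003,"ty":0,"tz":0,"spin":0},{"tx":0.003,"ty":0,"tz":0,"spin":0},{"tx":0.003,"ty":0,"tz":0,"spin":0}]' 0.002
```

```text
t: 16.55
eef_pos: [491.7, -368.0, 39.6]
eef_rot: [-3.137, 0.007, 3.14]
ft_force: [8.1, -5.9, -10.5]
gripper_width: 9.1
grip_force: 60.6
```

```bash
python3 -m handwheel '[{"tx":0.001,"ty":0,"tz":0,"spin":0},{"tx":0.002,"ty":0,"tz":0,"spin":0},{"tx":0.003,"ty":0,"tz":0,"spin":0},{"tx":0.003,"ty":0,"tz":0,"spin":0}]' 0.002
```

```text
t: 16.95
eef_pos: [491.7, -368.1, 39.6]
eef_rot: [-3.135, 0.013, 3.14]
ft_force: [16.7, -4.7, -17.6]
gripper_width: 9.1
grip_force: 59.7
```

At the stop: position holds while force climbs. I'll ease most of the pull, open and rise.

```bash
python3 -m handwheel '[{"tx":-0.002,"ty":0,"tz":0,"spin":0},{"tx":-0.004,"ty":0,"tz":0,"spin":0},{"tx":-0.004,"ty":0,"tz":0,"spin":0}]' 0.002;python3 -m handwheel '[{"tx":0,"ty":0,"tz":0,"spin":0},{"tx":0,"ty":0,"tz":0,"spin":0},{"tx":0,"ty":0,"tz":0,"spin":0},{"tx":0,"ty":0,"tz":0,"spin":0}]' 0.05;python3 -m handwheel '[{"tx":0,"ty":0,"tz":-0.01,"spin":0},{"tx":0,"ty":0,"tz":-0.03,"spin":0},{"tx":0,"ty":0,"tz":-0.06,"spin":0},{"tx":0,"ty":0,"tz":-0.1,"spin":0},{"tx":0,"ty":0,"tz":-0.14,"spin":0}]' 0.05; python3 -m handwheel '[{"tx":0.04,"ty":0.03,"tz":-0.02,"spin":0},{"tx":0.08,"ty":0.06,"tz":-0.04,"spin":0},{"tx":0.08,"ty":0.1,"tz":-0.04,"spin":0},{"tx":0.08,"ty":0.14,"tz":-0.04,"spin":0},{"tx":0.08,"ty":0.14,"tz":-0.04,"spin":0}]'; python3 - <<'E'
from h import *
t=snap("top","pics/t9.png");s=snap("side","pics/s9.png")
for c in("side","top"):
  for th in("tab","rod","jar","vial","amber"): print(c,th,[(round(d["conf"],2),(np.array(d["rect"])*[640,400,640,400]).round(1)) for d in finder.find_in(c,th)[:2]])
print(proj("top",[[476,-368,60],[511,-368,65],[512,-290,65]]),proj("side",[[476,-368,60],[511,-290,65]]))
a=cv2.imread("pics/top0.png")[...,::-1];print(np.abs(a[185:245,155:225].astype(int)-t[185:245,155:225]).mean())
cv2.imwrite("pics/c9.png",np.hstack([cv2.resize(t[110:260,370:510],None,fx=2.8,fy=2.8),cv2.resize(s[200:350,330:470],None,fx=2.8,fy=2.8)])[...,::-1])
E
```

```text
t: 17.25
eef_pos: [491.8, -368.0, 39.6]
eef_rot: [-3.137, 0.004, 3.141]
ft_force: [3.5, -5.0, -8.2]
gripper_width: 9.6
grip_force: 61.2
t: 17.65
eef_pos: [490.4, -366.2, 39.6]
eef_rot: [-3.141, 0.001, 3.141]
ft_force: [-0.2, -0.5, -0.5]
gripper_width: 49.8
grip_force: 0.0
t: 18.15
eef_pos: [489.7, -365.7, 180.5]
eef_rot: [3.141, -0.0, 3.141]
ft_force: [0.8, -0.2, -0.4]
gripper_width: 49.7
grip_force: 0.0
t: 18.65
eef_pos: [409.3, -222.1, 219.5]
eef_rot: [3.14, 0.001, -3.139]
ft_force: [0.1, -0.7, 0.1]
gripper_width: 49.9
grip_force: 0.0
side tab [(0.9, array([373.1, 264.2, 457.6, 347.8])), (0.65, array([373.5, 217. , 524.5, 347.1]))]
side rod [(0.95, array([311.3, 249.5, 377.7, 273.4]))]
side jar [(0.55, array([312.2, 249.1, 375.6, 272.1])), (0.44, array([289.4, 144.5, 297.8, 160.1]))]
side vial []
side amber [(0.54, array([269.1, 123.5, 280.6, 148.5]))]
top tab [(0.78, array([436.9, 170.9, 492.3, 221.3]))]
top rod [(0.75, array([385.7, 185.2, 396. , 246.3]))]
top jar [(0.7, array([198.7, 194.8, 216.6, 209.3])), (0.42, array([211.9, 229.1, 223.8, 238.3]))]
top vial [(0.66, array([210.8, 227.5, 222.4, 238.9])), (0.27, array([387.6, 184.5, 393.7, 246.7]))]
top amber [(0.8, array([168.9, 211.9, 188.6, 226.5]))]
[[465.67746936 218.58939528]
 [465.67640546 204.80405387]
 [435.11251076 204.60124986]] [[375.05404766 307.29059875]
 [372.96955252 271.83601332]]
9.213174603174604
```

View pics/c9.png

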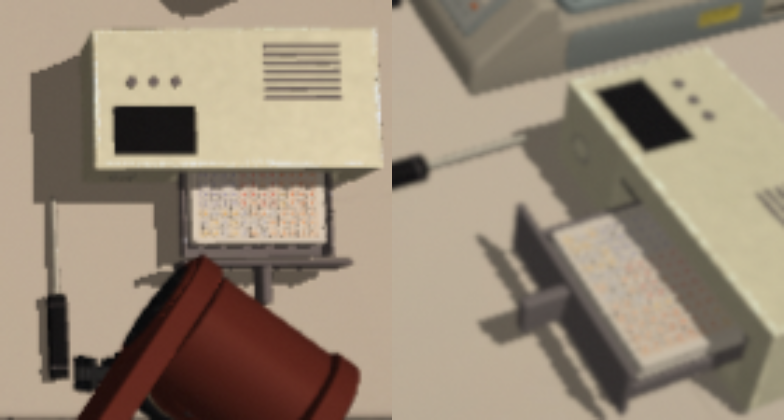

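The tray is fully out, with the tab end near (464,218) as predicted. The rod lies flat at col 390, and the bystanders' boxes match the start.

```bash
python3 -c "
from rig import ticket
print(ticket.sign_off())"
```

```text
the job is handed in; nothing more can be done
None
```

The job is handed in: the latch let go, the rod lies flat on the bench, the tray is drawn out to its stop, and the jar, vial and amber bottle stand where they were (18.7 s on the robot's clock).

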